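Hold the spring clip open round the receipt board's edge

ROBOT

A 6-joint arm with a two-finger parallel gripper is mounted at the origin on a cart in front of the work surface, level with it; the furniture and walls round the work are solid. World frame = base frame: x ahead of the robot, y to its left, z up, the work surface at z = 0. Lengths are in m, angles in rad, forces in N, time in s.
With the tool pointing down it reaches from about 0.3 to 1 m from the base axis. Payload 5.1 kg.
Tool frame: the origin (TCP) lies on the centre line of the jaws, within the pads' length; the fingertips stand tip_reach ahead of it and the grasp point (between the pads) lies 6 mm ahead of it (tip_reach is the distance from the TCP to the fingertips, in m); z points along the fingers, y is the line along which they close (so a half turn about z gives the same grasp; the last joint's range is limited). The gripper opens to 95 mm and grips with 3 to 60 N. Pads are 20 mm wide; open, the fingers measure 119 mm over their backs; the gripper's body (75 mm by 180 mm) begins 59 mm behind the grasp point.
Start: joints at [-1.363, 0.124, 1.65, -0, 1.367, -0.083], TCP at [0.186, -0.623, 0.24] pointing down, gripper open.
Joint ranges: [-2.61, 2.61], [-1.02, 2.33], [0.03, 2.71], [-1.35, 4.49], [0.32, 2.68], [-2.91, 2.91]. Speed limits (rad/s): [2.57, 2.57, 3.14, 3.14, 3.14, 3.14].

INTERFACE

Orientations are given as a rotation vector (axis times angle).
In Python, from station import get_state, capture, camera_info, sign_off, spot_in, spot_point, tip_reach gives the robot as it stands. The module is installed in compiled form; this text tells all that it offers.
- The arm moves only by the tool drive_tool, never from a script. Its argument "plan" is a list of rows, each a list of 3 entries, a list of its own where there are three numbers: the shift along the world's x, y, z in mm, then the turn, a rotation vector about the world's x, y, z in degrees, then the finger opening in mm, from 0 to 95.1. A call has 1 to 20 rows; each row is the pose to reach, as a shift and turn from the pose commanded when the call began; what a row does not reach only later rows make up. A row lasts 1/12 s, in which the tool goes at most 41.7 mm and 7.16 degrees, less where a joint would pass 70% of its speed; a pose out of reach is approached as far as the arm can. A call with a gripper value outside its range is refused whole. The fingers move at their own pace and stop on an object; "grip_force" is the grip in N (left out, the last holds). Time passes only in rows, so rows that repeat a pose let the fingers close. It gives the time, the measured TCP pose, the force, the opening and the grip force at its end, in the units of the state.
- get_state(): the state, without advancing time (a new reading comes with each control period).
- capture(name): name is "side" or "top"; returns the picture (480x640x3 uint8, red, green, blue); there is no depth.
- camera_info(name): a dict with "mtx" (3x3 intrinsics, pixels), "world_from_camera" (4x4, takes a point from camera to world coordinates). Camera axes: x right, y down, z forward; pixel columns grow to the right and rows downward; lengths in m; the calibration is good to about 2 mm. A picture is of the moment at which its call begins. camera_info takes no time and is no camera call.
- sign_off(): hands the job in; it is judged then, once.
Trained networks look in the newest picture that a camera, given by its name, has taken for a name from the list of things; names that differ only in an ending like _2 or _b are one class to them, and where a whole thing is asked for, a point or a joint stands for the part that bears it (a point fixed in the world has none). Each returns a list of dicts, best first, with "p" (0 to 1); they miss things now and then, are a little off and sometimes report something else, mostly with a low value. They report only what shows in the picture. A call takes as long as a camera call.
- spot_in(camera, label): "position" ([row, column] in pixels, amid what is visible of it).
- spot_point(camera, label): "position" ([row, column] in pixels: a listed point, or the origin of a listed thing).
The state is a dict: "time": time; "joint_positions": joint angles; "joint_velocities": joint speeds; "tau": joint torques, N m; "tcp_pos": TCP position; "tool_rot": TCP orientation; "wrist_force": force on the tool from outside, world axes, zero at the start; "torque": the same for the moment, N m; "width": opening from 0.0 (shut) to 1.0 (fully open); "gripper_force": force on a finger pad.
Only numpy, scipy, OpenCV 4.12 (cv2) and the standard library are available. Lean on these libraries where they do the work, as an engineer would, in place of code of your own. Each camera call takes 0.05 s, during which the arm holds its last target. There are 200 camera calls.

TASK

The receipt board stands loose in the grey document stand: lock it by flipping the lever with the red ball over, away from you, until it drops fully to the far side. Then pick up the orange spring clip by its handles, squeeze it wide open, and hold its gaping jaws round the board's free right-hand edge at about mid-height, with the edge well inside the jaws and the clip touching neither face, so that I can slip receipts in between. Finish like that, still holding the clip open in the air; do not shift the board or disturb the pink note pad, glue stick and mint tin.

Things in the scene. Friction and masses are not known exactly. Their poses are not given: they have to be found in the camera images.
- stand: Fixed grey document stand. Origin on the desk under the board's middle; z up, y along the board to the stand's left (lever) end, x through the board to its back; front (-x) to the robot. Base 94 x 152 x 12 mm: x -49..45, y -26..126 mm. Behind the board a cheek 62 mm high; before it a clamp jaw 36 mm high and a cam shaft along y (x -24.5, z 30, right end y -25 mm) turned by the lever.
- stand_lever (a joint): Weighted over-centre lever. 0 = released, leaning 29 deg from upright to the front (stand -x); 1.0 = locked, leaning 29 deg to the back (+x). Turns about the cam shaft (stand x -24.5, z 30 mm, axis along y) in the plane y = 112 mm. Its own weight holds it at either end and drops it over once well past the middle (0.5). Pushing the ball over takes about 1 to 3 N.
- lever_ball (a point): Centre of the red ball, 26 mm in diameter, at the lever's end, 60 mm from the shaft axis; steel rod 9 mm thick below it. At the start 83 mm above the desk. The board's left edge is 32 mm to the right of the lever's plane (centre line).
- board_edge (a point): Middle of the free right-hand edge of the receipt board (see board), 69.5 mm above the desk. Axes: x = normal of the board, to its back; y = along the board from this edge into the board; z up along the edge. The 54 mm of board next to this edge overhang the stand's base freely.
- board: Receipt board: stiff grey-brown card 160 wide x 115 high x 4 mm thick with white receipts on its front, standing on edge on the stand's base (12 mm up; top edge at 127 mm). Origin at the centre of its underside, axes as board_edge. Loose: slack in its slot, leaning up to 3 deg, until the lever clamps it.
- clip_pivot (a point): Centre of the hinge pin of the orange peg-type spring clip, half-way up as it lies (16 mm above the desk: it lies on the 3 mm desk mat). Axes: x = along the clip's middle line from handles (-x) to jaws (+x); y = across, the way it opens; z = along the pin, up. They stay midway between the two halves as it opens. Coil round the pin: radius 6 mm.
- clip: The same clip, lying on its side: 103 mm long, 26 mm high along the pin, 47 g. Origin at the lower end of the pin, 13 mm below clip_pivot, axes as clip_pivot.
- clip_handles (a point): Where to squeeze: midway between the two handles, half-way up, 38 mm from the pin (-x). Handles: flat plates 4 mm thick, 26 mm high, from 4 to 55 mm from the pin, flaring apart: shut, 41 mm over their outsides here (51 at the ends); fully squeezed they are parallel, 16 mm over their outsides.
- clip_mouth (a point): Midway between the jaw lips, half-way up, 42 mm from the pin (+x); the jaws end 48 mm from the pin. The throat between lips and coil is empty.
- clip_left (a joint): Opening of one half of the clip in rad (the other mirrors it): 0 = shut, 0.31 = hard stop, fully open, 26 mm gap at the lips (about 1 mm + 82 mm x value). Squeezing at clip_handles takes about 4 N on each handle to start and 8 N at the stop; 12 to 20 N holds it firmly at the stop. Springs shut if let go.
- sticky_pink: Bystander: pink pad of sticky notes 69 x 69 x 13 mm lying behind the stand. Origin under its centre.
- glue_stick: Bystander: upright glue stick with red cap, 26 mm wide, 97 mm high. Origin under its centre.
- mint_tin: Bystander: small green and white tin 47 x 64 x 18 mm lying near the clip. Origin under its centre.

How it is judged:
On the way, in this order (a step that is already met when the one before it is completed fails the run):
1. the board is locked: the lever has gone over to the back (value of joint stand_lever above 0.88 rad), for 0.2 s.
2. the clip is off the desk and squeezed wide open, the board still locked (value of joint clip_left above 0.22 rad and height (world z) of clip_pivot above 0.03 m and value of joint stand_lever above 0.88 rad), for 0.2 s.
At the end, for the whole second after the job is handed in: Lever locked (>0.88); clip gripped (>2 N) and open >0.22 rad; board edge 6-30 mm inside the lips, lips centred on board within 7 mm, clip square to it within 0.2 rad and within 40 mm of mid-edge; clip and robot clear of board and stand; board upright, edge moved <12 mm; clip still (value of joint stand_lever above 0.88 rad and value of joint clip_left above 0.22 rad and y of clip_mouth in the frame of board_edge between 0.006 and 0.03 m and x of clip_mouth in the frame of board_edge between -0.007 and 0.007 m and z of clip_mouth in the frame of board_edge between -0.04 and 0.04 m and angle between the x axis of clip_pivot and the y axis of board_edge, either way round below 0.2 rad and angle between the z axis of clip_pivot and the z axis of board_edge, either way round below 0.2 rad and contact force between each of clip, the arm, the fingers and board below 0.2 N and contact force between clip and stand below 0.2 N and contact force between the fingers and clip above 2 N and distance of board_edge from where it was at the start of the episode below 0.012 m and angle between board_edge's own z axis and vertical below 0.06 rad and linear speed of clip below 0.02 m/s); the arm keeps its last pose, push and grip.
It fails at once if the sticky-note pad is moved more than 30 mm (distance of sticky_pink from where it was at the start of the episode above 0.03 m).
It fails at once if the glue stick is moved more than 30 mm (distance of glue_stick from where it was at the start of the episode above 0.03 m).
It fails at once if the mint tin is moved more than 30 mm (distance of mint_tin from where it was at the start of the episode above 0.03 m).
It fails at once if the board is knocked over or lifted out of the stand (angle between board_edge's own z axis and vertical above 0.3 rad or distance of board_edge from where it was at the start of the episode above 0.05 m).
It also fails if it takes over 54 s, if anything falls off the work surface, if the arm or the gripper's body presses on something with over 40 N, if the wrist force passes 120 N, or if a joint passes its speed limit or range.

## Working session

There is one attempt and no reset: what is moved stays moved. The work goes in short steps, Python scripts to look and compute and a tool call to move; the robot and the scene stay as the last step left them, time stands still between calls to the robot, and variables do not carry over. Pictures are saved under pics/ and viewed, at most 10 in all, crops included, and the job is handed in when it is done.

Besides the shell and the picture viewer there is one more tool, called by a JSON object that holds its "name" and its "arguments". drive_tool: Moves the arm, as the interface text tells. Its arguments: {"type":"object","properties":{"plan":{"type":"array","items":{"type":"array"}},"grip_force":{"type":"number"}},"required":["plan"]}

```bash
mkdir -p pics
cat > h.py <<'E'
import numpy as np, cv2
from station import *
def ray(cam,px):
    i=camera_info(cam);T=np.array(i["world_from_camera"]);K=np.array(i["mtx"])
    d=T[:3,:3]@np.linalg.inv(K)@np.array([px[1],px[0],1.]);return T[:3,3],d/np.linalg.norm(d)
def atz(cam,px,z):
    o,d=ray(cam,px);return o+d*(z-o[2])/d[2]
def tri(p1,p2):
    A=np.zeros((3,3));b=np.zeros(3)
    for c,p in (("side",p1),("top",p2)):
        o,d=ray(c,p);M=np.eye(3)-np.outer(d,d);A+=M;b+=M@o
    x=np.linalg.solve(A,b);return x
def proj(cam,P):
    i=camera_info(cam);T=np.linalg.inv(np.array(i["world_from_camera"]));p=np.array(i["mtx"])@(T[:3,:3]@np.array(P)+T[:3,3]);return p[[1,0]]/p[2]
def shot(cam,name):
    im=capture(cam);cv2.imwrite(f"pics/{name}.png",np.array(im)[:,:,::-1]);return im
E
python3 - <<'E'
from h import *
np.set_printoptions(precision=4,suppress=True)
print("tip",tip_reach if not callable(tip_reach) else tip_reach());s=get_state();print(s["tcp_pos"],s["tool_rot"],s["time"],s["width"])
for c in("side","top"):
    shot(c,c+"0");print(c,np.array(camera_info(c)["world_from_camera"])[:3].tolist())
Z=dict(lever_ball=.083,board_edge=.0695,clip_pivot=.016,clip_handles=.016,clip_mouth=.016,stand=0,board=.012,sticky_pink=0,glue_stick=0,mint_tin=0)
for n,z in Z.items():
    r={}
    for c in("side","top"):
        l=spot_point(c,n)
        if l: r[c]=l[0]["position"];print(n,c,np.round(r[c],1),round(l[0]["p"],2),atz(c,r[c],z))
    if len(r)==2: print("   tri",tri(r["side"],r["top"]))
E
```

```text
tip 0.025
[ 0.1862 -0.6222  0.2384] [-3.1064 -0.4548  0.0002] 0.0 0.998972667689603
side [[0.9738440944029577, -0.12815746236402253, 0.1876255436684932, 0.34271116232149534], [-0.22691017874486416, -0.5914514834451079, 0.7737550733355842, -0.8195486115706165], [0.011808919444948543, -0.7960909543331062, -0.6050617669713956, 0.7043683519192401]]
top [[-0.027235105432773667, -0.9832332355267118, 0.18030710908818667, 0.32760290173631923], [-0.999627762888327, 0.027078457865571542, -0.003330582907065765, -0.02132673057845151], [-0.0016076986484032565, -0.18033070086731215, -0.9836047242819443, 1.2036373588339804]]
lever_ball side [173.9 266.9] 0.8 [0.4649 0.2245 0.083 ]
lever_ball top [268.6 219.2] 0.52 [0.453  0.2403 0.083 ]
   tri [0.4607 0.2426 0.0718]
board_edge side [216.1 306.2] 0.73 [0.5259 0.049  0.0695]
board_edge top [242.1 293.3] 0.66 [0.5196 0.0482 0.0695]
   tri [0.5226 0.048  0.07  ]
clip_pivot side [288.4 311.8] 0.6 [ 0.5006 -0.1231  0.016 ]
clip_pivot top [248.8 358.1] 0.68 [ 0.5049 -0.1273  0.016 ]
   tri [ 0.502  -0.1267  0.0198]
clip_handles side [295.6 325.1] 0.62 [ 0
[... 196 characters left out ...]
55.9 346. ] 0.47 [ 0.486  -0.0931  0.016 ]
   tri [ 0.4785 -0.0929  0.012 ]
stand side [218.9 292.9] 0.91 [0.5119 0.1395 0.    ]
stand top [248.1 269.3] 0.66 [0.5161 0.12   0.    ]
   tri [0.5109 0.1183 0.0158]
board side [221.7 294.7] 0.93 [0.511  0.1111 0.012 ]
board top [246.9 265.3] 0.97 [0.5179 0.1297 0.012 ]
   tri [ 0.5175  0.1318 -0.0031]
sticky_pink side [182.  344.4] 0.65 [0.6806 0.2779 0.    ]
sticky_pink top [196.2 215.1] 0.93 [0.6709 0.2745 0.    ]
   tri [0.6748 0.2736 0.0021]
glue_stick side [232.1 366.6] 0.93 [0.6716 0.0507 0.    ]
glue_stick top [195. 292.] 0.63 [0.6683 0.0541 0.    ]
   tri [ 0.671   0.054  -0.0029]
mint_tin side [391.5 296. ] 0.74 [ 0.4259 -0.3391  0.    ]
```

Run:
```python
import cv2
a=cv2.imread("pics/side0.png")[130:430,200:440];b=cv2.imread("pics/top0.png")[170:340,180:440]
cv2.imwrite("pics/s0c.png",cv2.resize(a,(480,600),interpolation=2));cv2.imwrite("pics/t0c.png",cv2.resize(b,None,fx=3,fy=3,interpolation=2))
```

```text
(no output)
```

View pics/s0c.png

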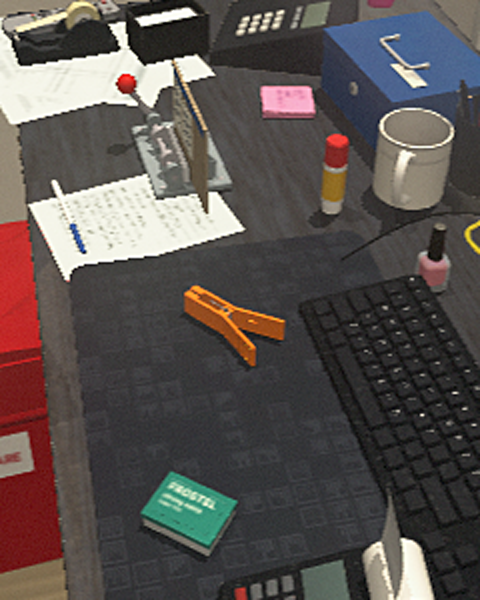

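View pics/t0c.png

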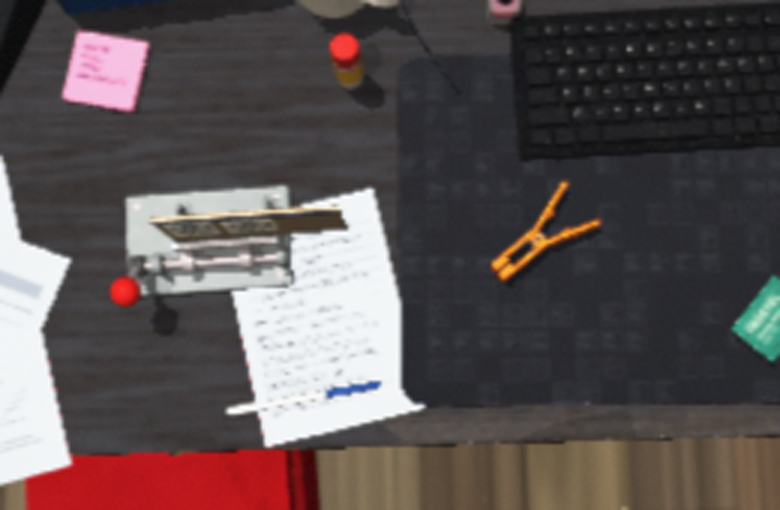

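Top view (3× crop): the stand's ball is at crop (125,291) and the lever leans to the front. The clip's handles point to upper right and its jaws to lower left, at (500,270). The keyboard corner is close to the handles, at (522,157). I'll refine by colour.

Run:
```python
from h import *
np.set_printoptions(precision=4,suppress=True)
P={}
for c in("side","top"):
    hsv=cv2.cvtColor(cv2.imread(f"pics/{c}0.png"),cv2.COLOR_BGR2HSV);H,S,V=cv2.split(hsv)
    b=spot=proj(c,[.458,.24,.083]);m=((H<6)|(H>174))&(S>150)&(V>90)
    yy,xx=np.nonzero(m);k=np.hypot(yy-b[0],xx-b[1])<18;P[c]=[(yy[k].min()+yy[k].max())/2,(xx[k].min()+xx[k].max())/2]
    m=(H>=7)&(H<=22)&(S>150)&(V>90);yy,xx=np.nonzero(m);b=proj(c,[.5,-.125,.016]);k=np.hypot(yy-b[0],xx-b[1])<70
    W=np.array([atz(c,p,.022)[:2] for p in zip(yy[k],xx[k])])
    mu=W.mean(0);w,v=np.linalg.eigh(np.cov(W.T));a=v[:,1]*(1 if v[1,1]>0 else -1)
    t=(W-mu)@a;n=(W-mu)@np.array([-a[1],a[0]]);t0,t1=t.min(),t.max();mid=(n.min()+n.max())/2
    piv=mu+a*(t1-.048)+0*mid
    print(c,k.sum(),"len",t1-t0,"wid",n.max()-n.min(),"yaw",np.degrees(np.arctan2(a[1],a[0])),"pivot",piv,"handles",piv-.038*a,"alt from handle end",mu+a*(t0+.055))
print("ball",P,tri(P["side"],P["top"]),[atz(c,P[c],.083) for c in P])
s=get_state();print(s["time"])
```

```text
side 790 len 0.1168281084524434 wid 0.06763329908056373 yaw 127.39038551835671 pivot [ 0.4965 -0.1235] handles [ 0.5196 -0.1537] alt from handle end [ 0.5049 -0.1344]
top 233 len 0.10485627834637581 wid 0.04948029833165685 yaw 128.05677119690836 pivot [ 0.5015 -0.1272] handles [ 0.5249 -0.1571] alt from handle end [ 0.5026 -0.1287]
ball {'side': [np.float64(171.5), np.float64(262.5)], 'top': [np.float64(266.5), np.float64(221.5)]} [0.4568 0.2338 0.0857] [array([0.456 , 0.2382, 0.083 ]), array([0.4583, 0.2344, 0.083 ])]
1.1
```

{"name": "drive_tool", "arguments": {"plan": [[[260,323,0],[0,0,-6],0],[[260,323,0],[0,0,-6],0],[[260,323,0],[0,0,-6],0],[[260,323,0],[0,0,-6],0],[[260,323,0],[0,0,-6],0],[[260,323,0],[0,0,-6],0],[[260,323,0],[0,0,-6],0],[[260,323,0],[0,0,-6],0],[[260,323,0],[0,0,-6],0],[[224,855,0],[0,0,-12.7],0],[[224,855,0],[0,0,-12.7],0],[[224,855,0],[0,0,-12.7],0],[[224,855,0],[0,0,-12.7],0],[[224,855,0],[0,0,-12.7],0],[[224,855,0],[0,0,-12.7],0],[[224,855,0],[0,0,-12.7],0],[[224,855,0],[0,0,-12.7],0],[[224,855,0],[0,0,-12.7],0],[[224,855,0],[0,0,-12.7],0],[[224,855,0],[0,0,-12.7],0]]}}

```text
time: 2.77
tcp_pos: [0.4119, 0.1297, 0.2402]
tool_rot: [-3.14, -0.109, -0.003]
wrist_force: [0.9, -0.0, 0.2]
width: 0.004
gripper_force: 0.0
```

{"name": "drive_tool", "arguments": {"plan": [[[-2,95,0],[0,0,0],0],[[-2,95,0],[0,0,0],0],[[-2,95,0],[0,0,0],0],[[-2,95,-70],[0,0,0],0],[[-2,95,-70],[0,0,0],0],[[-2,95,-70],[0,0,0],0]]}}

```text
time: 3.27
tcp_pos: [0.4065, 0.2212, 0.1632]
tool_rot: [3.135, 0.11, -0.017]
wrist_force: [-1.1, -1.0, -1.0]
width: 0.005
gripper_force: 0.0
```

Run:
```python
from h import *
a=shot("side","side1")[110:310,200:420]
cv2.imwrite("pics/s1c.png",cv2.resize(a[:,:,::-1],None,fx=3,fy=3,interpolation=2));print(get_state()["tcp_pos"])
```

```text
[0.40812157 0.22156901 0.16636261]
```

View pics/s1c.png

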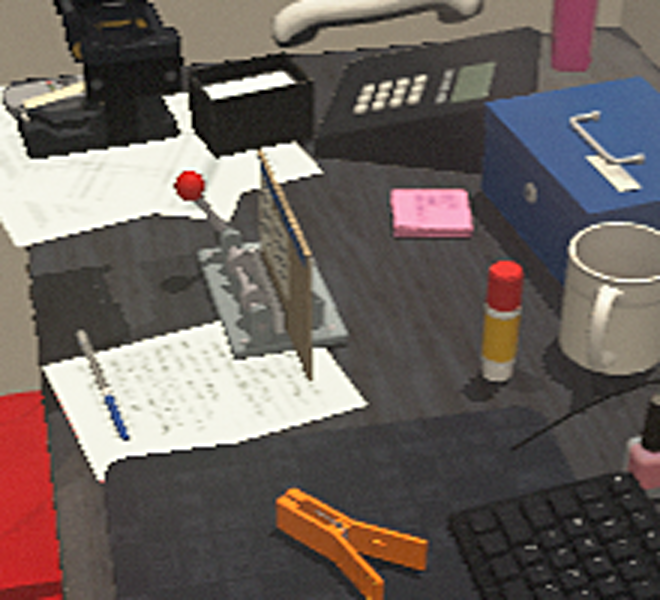

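{"name": "drive_tool", "arguments": {"plan": [[[0,11,-35],[0,0,0],0],[[0,11,-70],[0,0,0],0],[[0,11,-70],[0,0,0],0],[[10,12,-70],[0,0,0],0],[[20,12,-70],[0,0,0],0],[[28,13,-70],[0,0,0],0],[[34,13,-70],[0,0,0],0],[[40,14,-70],[0,0,0],0],[[46,14,-70],[0,0,0],0],[[52,15,-70],[0,0,0],0],[[58,15,-70],[0,0,0],0],[[64,15,-70],[0,0,0],0],[[70,16,-70],[0,0,0],0],[[75,16,-70],[0,0,0],0],[[78,16,-70],[0,0,0],0],[[78,16,-70],[0,0,0],0]]}}

```text
time: 4.65
tcp_pos: [0.489, 0.2386, 0.0996]
tool_rot: [3.14, 0.108, 0.0]
wrist_force: [-0.6, -0.6, -0.1]
width: 0.001
gripper_force: 0.0
```

Run:
```python
from h import *
a=shot("side","side2")[110:270,200:360]
cv2.imwrite("pics/s2c.png",cv2.resize(a[:,:,::-1],None,fx=3,fy=3,interpolation=2));print(get_state()["tcp_pos"])
```

```text
[0.48860623 0.23863922 0.09957671]
```

View pics/s2c.png

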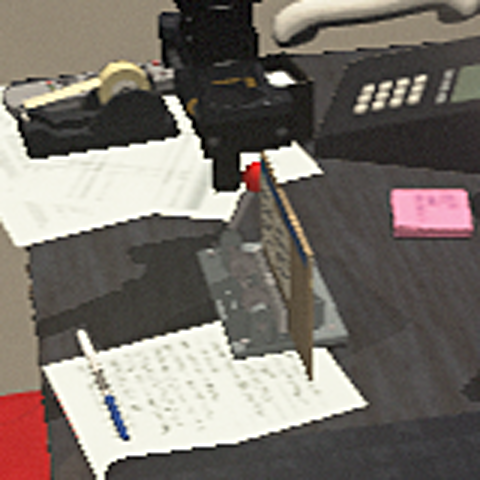

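The picture shows the ball at (255,178), gone over to the back. I'll retreat and go above the clip.

{"name": "drive_tool", "arguments": {"plan": [[[-35,-3,0],[0,0,0],0],[[-35,-3,40],[0,0,0],10],[[-35,-3,80],[0,0,0],30],[[-35,-3,120],[0,0,0],65],[[36,-396,120],[0,0,-56],65],[[36,-396,120],[0,0,-56],65],[[36,-396,120],[0,0,-56],65],[[36,-396,120],[0,0,-56],65],[[36,-396,120],[0,0,-56],65],[[36,-396,120],[0,0,-56],65],[[36,-396,120],[0,0,-56],65],[[36,-396,120],[0,0,-56],65],[[36,-396,120],[0,0,-56],65],[[36,-396,120],[0,0,-56],65],[[36,-396,120],[0,0,-56],65],[[36,-396,50],[0,0,-56],65],[[36,-396,50],[0,0,-56],65],[[36,-396,50],[0,0,-56],65],[[36,-396,50],[0,0,-56],65]]}}

```text
time: 6.28
tcp_pos: [0.5229, -0.1561, 0.1479]
tool_rot: [2.824, -1.377, -0.007]
wrist_force: [0.4, -0.3, 0.5]
width: 0.683
gripper_force: 0.0
```

Run:
```python
from h import *
np.set_printoptions(precision=4,suppress=True)
t=shot("top","top3");s=shot("side","side3")
a=cv2.resize(t[180:300,200:400],None,fx=3.5,fy=3.5,interpolation=2)[:,:,::-1]
cv2.imwrite("pics/t3c.png",a)
cv2.imwrite("pics/s3c.png",cv2.resize(s[130:330,200:420,::-1],None,fx=3,fy=3,interpolation=2))
st=get_state();print(st["tcp_pos"],st["tool_rot"],st["width"],st["time"])
for c in("side","top"):
    for n in("lever_ball","board_edge"):
        l=spot_point(c,n)
        if l: print(c,n,l[0]["position"],l[0]["p"],atz(c,l[0]["position"],.083 if n[0]=="l" else .0695))
```

```text
[ 0.5254 -0.1572  0.1517] [-2.8235  1.3769 -0.0043] 0.6814779733363748 6.3833
side board_edge [216.1, 304.5] 0.97 [0.5222 0.0498 0.0695]
top lever_ball [244.8, 220.2] 0.69 [0.5154 0.2386 0.083 ]
top board_edge [241.0, 293.4] 0.74 [0.5225 0.0479 0.0695]
```

View pics/t3c.png

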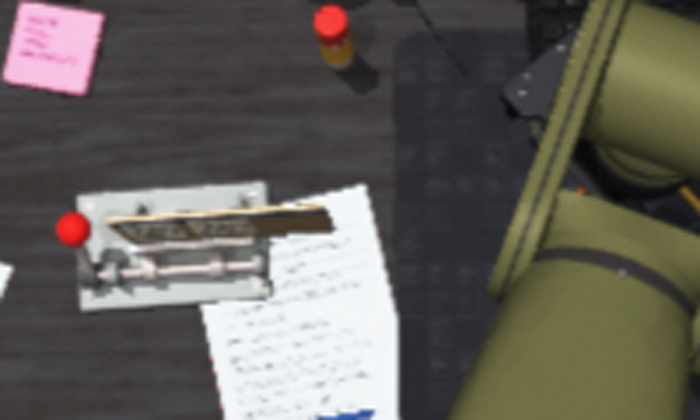

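View pics/s3c.png

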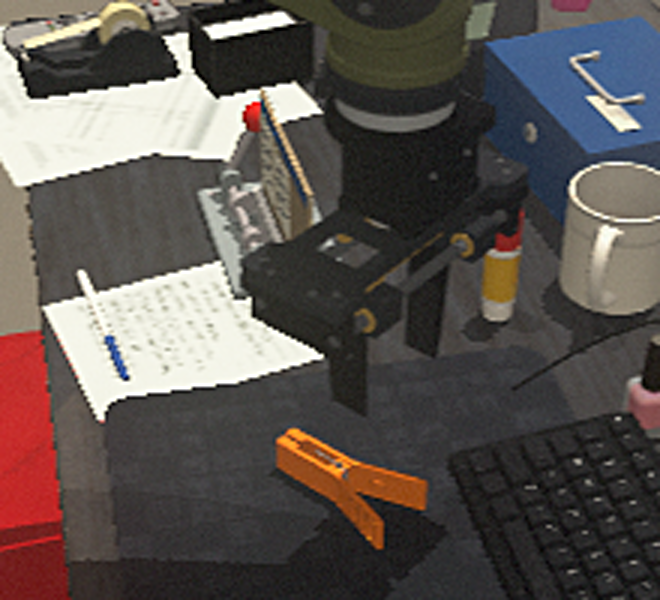

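The top view shows the ball at (73,229), which is at the back, so the lever is locked. The side view shows the clip undisturbed at (350,485). Next is the descent.

{"name": "drive_tool", "arguments": {"plan": [[[0,0,-40],[0,0,0],65],[[0,0,-75],[0,0,0],65],[[0,0,-95],[0,0,0],65],[[0,0,-110],[0,0,0],65],[[0,0,-118],[0,0,0],65],[[0,0,-119],[0,0,0],65],[[0,0,-119],[0,0,0],65]]}}

```text
time: 7.17
tcp_pos: [0.525, -0.1575, 0.0314]
tool_rot: [-2.823, 1.378, -0.001]
wrist_force: [0.4, 0.9, -0.4]
width: 0.687
gripper_force: 0.0
```

Run:
```python
from h import *
s=shot("side","side4")
cv2.imwrite("pics/s4c.png",cv2.resize(s[210:350,250:410,::-1],None,fx=4,fy=4,interpolation=2))
```

```text
(no output)
```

View pics/s4c.png

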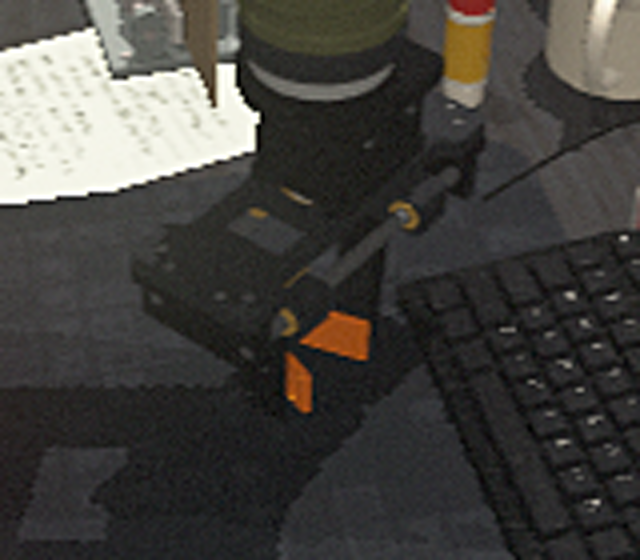

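Both handle ends, at (340,335) and (300,385), show between the fingers. I'll close.

{"name": "drive_tool", "arguments": {"plan": [[[0,0,0],[0,0,0],8],[[0,0,0],[0,0,0],8],[[0,0,0],[0,0,0],8],[[0,0,0],[0,0,0],8],[[0,0,0],[0,0,0],8],[[0,0,0],[0,0,0],8],[[0,0,0],[0,0,0],8],[[0,0,0],[0,0,0],8],[[0,0,0],[0,0,0],8],[[0,0,0],[0,0,0],8]], "grip_force": 17}}

```text
time: 8.05
tcp_pos: [0.5255, -0.1575, 0.0317]
tool_rot: [-2.822, 1.378, -0.003]
wrist_force: [0.8, 0.4, 4.8]
width: 0.164
gripper_force: 17.0
```

{"name": "drive_tool", "arguments": {"plan": [[[0,0,10],[0,0,0],8],[[0,0,30],[0,0,0],8],[[0,0,50],[0,0,0],8],[[0,0,64],[0,0,0],8],[[0,0,64],[0,0,-6],8],[[0,10,64],[0,0,-12],8],[[0,20,64],[0,0,-18],8],[[0,35,64],[0,0,-24],8],[[1,50,64],[0,0,-30],8],[[2,65,64],[0,0,-35],8],[[3,78,64],[0,0,-35],8],[[3,86,64],[0,0,-35],8],[[3,86,64],[0,0,-35],8],[[3,86,64],[0,0,-35],8],[[3,86,64],[0,0,-35],8]]}}

```text
time: 9.3
tcp_pos: [0.5274, -0.0717, 0.0946]
tool_rot: [2.279, -2.162, 0.0]
wrist_force: [0.7, -0.2, -0.8]
width: 0.16
gripper_force: 17.0
```

Run:
```python
from h import *
np.set_printoptions(precision=4,suppress=True)
t=shot("top","top5");s=shot("side","side5")
a=cv2.resize(t[190:310,230:380],(750,600),interpolation=2);cv2.imwrite("pics/t5c.png",a[:,:,::-1])
cv2.imwrite("pics/s5c.png",cv2.resize(s[150:300,230:430,::-1],(800,600),interpolation=2))
st=get_state();p=np.array(st["tcp_pos"]);print(p,st["tool_rot"],st["width"],st["time"])
mp=p+[-.004,.080,-.0155]
for c in("side","top"):
    print(c,"expected mouth px",proj(c,mp),"edge px",proj(c,[.5224,.0485,.0695]))
    for n in("clip_mouth","clip_pivot","board_edge"):
        l=spot_point(c,n)
        if l: print(c,n,l[0]["position"],round(l[0]["p"],2),atz(c,l[0]["position"],mp[2] if n[0]=="c" else .0695))
```

```text
[ 0.5274 -0.0719  0.0947] [ 2.2777 -2.1634  0.    ] 0.1598780735441573 9.4
side expected mouth px [223.4642 309.0218] edge px [216.4288 304.6972]
side clip_mouth [223.6, 306.2] 0.78 [0.5174 0.0089 0.0792]
side clip_pivot [234.7, 313.0] 0.51 [ 0.5231 -0.032   0.0792]
side board_edge [217.0, 306.4] 0.56 [0.5256 0.0456 0.0695]
top expected mouth px [239.6421 308.3147] edge px [241.0431 293.1849]
top clip_mouth [237.2, 307.9] 0.6 [0.5299 0.009  0.0792]
top clip_pivot [192.9, 294.1] 0.74 [0.6516 0.0434 0.0792]
top board_edge [241.6, 293.8] 0.72 [0.5209 0.0469 0.0695]
```

View pics/s5c.png

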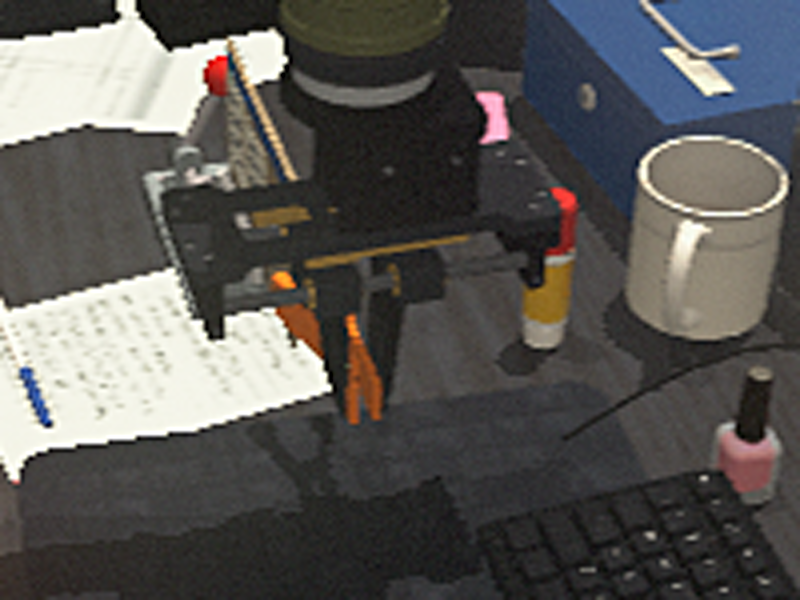

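View pics/t5c.png

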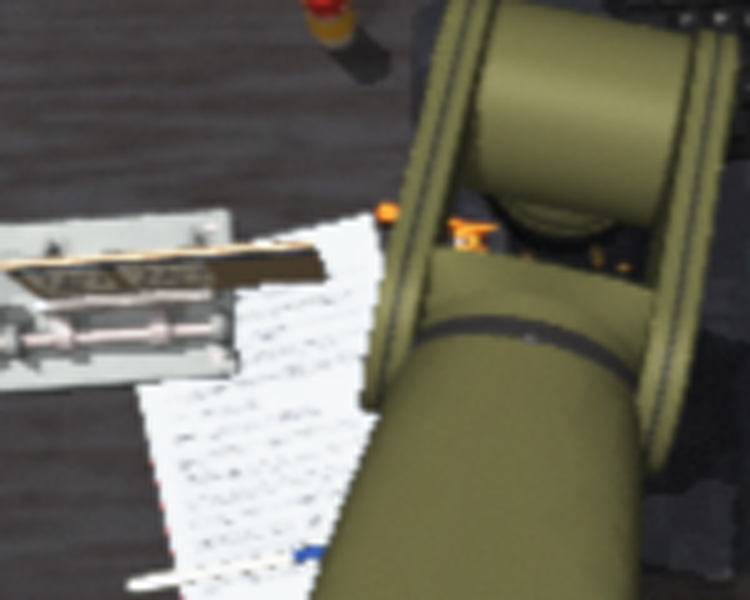

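The side view shows the handles squeezed parallel at (362,390). The top view shows the pivot at about (465,237), the rear jaw's tip at (387,212) and the handle ends near (612,260). I'll turn these into world coordinates.

Run:
```python
from h import *
np.set_printoptions(precision=4,suppress=True)
f=lambda x,y:(190+y/5,230+x/5)
for n,p in dict(pivot=(463,238),tip_rear_inner=(380,220),tip=(387,212),h1=(597,256),h2=(625,267)).items(): print(n,atz("top",f(*p),.092))
# board edge corners at bottom (z .012) and top (z .127) as seen
for n,p,z in (("edge top",(312,246),.127),("edge bottom",(323,282),.012),("board left top",(8,264),.127)): print(n,atz("top",f(*p),z))
im=cv2.imread("pics/top5.png");H,S,V=cv2.split(cv2.cvtColor(im,cv2.COLOR_BGR2HSV));m=(H>=7)&(H<=22)&(S>160)&(V>110)
yy,xx=np.nonzero(m);k=(yy>225)&(yy<255)&(xx>295)&(xx<365);print(sorted(zip(xx[k].tolist(),yy[k].tolist())))
```

```text
pivot [ 0.5255 -0.0295  0.092 ]
tip_rear_inner [0.5362 0.0135 0.092 ]
tip [0.5404 0.0097 0.092 ]
h1 [ 0.5141 -0.0988  0.092 ]
h2 [ 0.5079 -0.1131  0.092 ]
edge top [0.5173 0.0469 0.127 ]
edge bottom [0.5171 0.0483 0.012 ]
board left top [0.5123 0.1998 0.127 ]
[(305, 232), (306, 231), (306, 232), (306, 233), (307, 231), (307, 232), (307, 233), (308, 231), (308, 232), (308, 233), (309, 231), (309, 232), (320, 234), (320, 235), (320, 236), (321, 234), (321, 235), (321, 236), (322, 234), (322, 235), (322, 236), (323, 234), (323, 235), (323, 236), (323, 237), (323, 239), (324, 234), (324, 235), (324, 236), (324, 237), (324, 238), (324, 239), (325, 235), (325, 236), (325, 237), (325, 238), (325, 239), (326, 235), (326, 236), (326, 239), (327, 235), (328, 235)]
```

Run:
```python
from h import *
out=[]
for f,c,(r0,c0) in (("top3","top",(222,268)),("side2","side",(150,270))):
    im=cv2.imread(f"pics/{f}.png");n=(40,40) if c=="top" else (100,66)
    k=10 if c=="top" else 6
    a=cv2.resize(im[r0:r0+n[0],c0:c0+n[1]],None,fx=k,fy=k,interpolation=cv2.INTER_NEAREST)
    for x,col in((.5224,(0,255,0)),(.518,(255,0,255))):
        q=[proj(c,[x+d,.048,z]) for d,z in((-.002,.012),(.002,.012),(.002,.127),(-.002,.127))]
        cv2.polylines(a,[np.int32([[(p[1]-c0+.5)*k,(p[0]-r0+.5)*k] for p in q])],True,col,1)
    out.append(cv2.copyMakeBorder(a,0,600-a.shape[0],0,0,0))
cv2.imwrite("pics/m.png",np.hstack(out))
```

```text
(no output)
```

View pics/m.png

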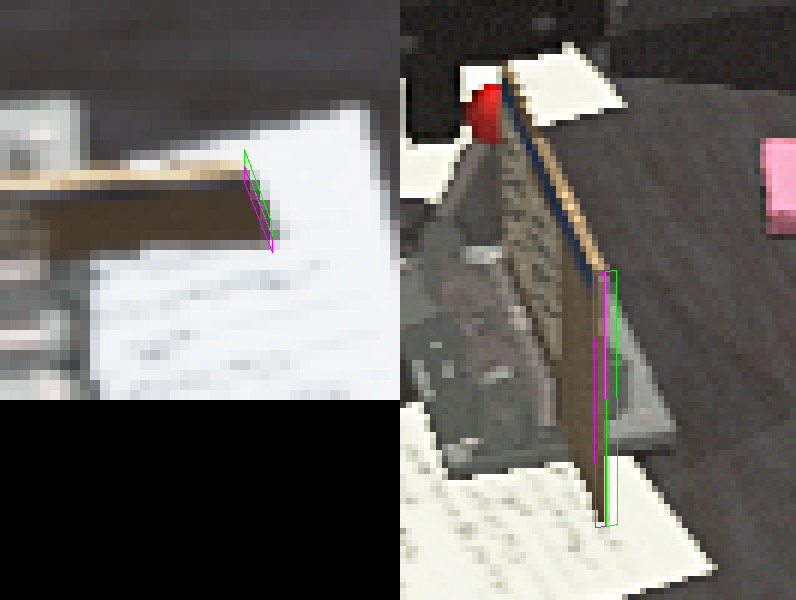

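The overlay shows the board edge at x ≈ 0.519 (the magenta line fits in the side view). That puts it 5 mm in front of the clip's line, so I correct x and then slide in.

{"name": "drive_tool", "arguments": {"plan": [[[-3,0,0],[0,0,0],8],[[-4,5,0],[0,0,0],8],[[-4,12,0],[0,0,0],8],[[-4,20,0],[0,0,0],8],[[-4,27,0],[0,0,0],8],[[-4,34,0],[0,0,0],8],[[-5,41,0],[0,0,0],8],[[-5,47,0],[0,0,0],8],[[-5,52,0],[0,0,0],8],[[-5,55,0],[0,0,0],8],[[-5,55,0],[0,0,0],8],[[-5,55,0],[0,0,0],8],[[-5,55,0],[0,0,0],8]]}}

```text
time: 10.78
tcp_pos: [0.5209, -0.0263, 0.0945]
tool_rot: [-2.284, 2.139, 0.012]
wrist_force: [1.0, 0.1, -0.3]
width: 0.159
gripper_force: 17.0
```

Run:
```python
from h import *
np.set_printoptions(precision=4,suppress=True)
t=shot("top","top6");s=shot("side","side6")
st=get_state();p=np.array(st["tcp_pos"]);print(p,st["tool_rot"],st["wrist_force"],st["width"],st["time"])
print("tip/jaw orange px, rear jaw & others (top):")
H,S,V=cv2.split(cv2.cvtColor(t,cv2.COLOR_RGB2HSV));m=((H>=7)&(H<=22)&(S>160)&(V>110)).astype("uint8")
n,l,q,cc=cv2.connectedComponentsWithStats(m)
for i in range(1,n):
    x,y,w,h,a=q[i]
    if 215<y<260 and 280<x<370: print(q[i],atz("top",cc[i][::-1],.092))
for c in("side","top"):
  for nme in("board_edge","clip_mouth","clip_pivot"):
    r=spot_point(c,nme)
    if r: print(c,nme,np.round(r[0]["position"],1),round(r[0]["p"],2),atz(c,r[0]["position"],.0695 if nme[0]=="b" else .079))
a=cv2.resize(t[222:262,280:320],None,fx=10,fy=10,interpolation=0)
```

```text
[ 0.5209 -0.0263  0.0945] [-2.284   2.1392  0.0123] [-0.3176  0.1705  0.2531] 0.1582413885104263 10.8833
tip/jaw orange px, rear jaw & others (top):
[288 234   2   3   5] [0.5353 0.0588 0.092 ]
[301 237  10   9  41] [0.5184 0.0133 0.092 ]
side board_edge [215.9 307.2] 0.78 [0.5282 0.0493 0.0695]
side clip_mouth [216.9 296.3] 0.72 [0.5015 0.0376 0.079 ]
side clip_pivot [221.5 305.2] 0.52 [0.5169 0.017  0.079 ]
top board_edge [241.5 289.3] 0.9 [0.5215 0.0588 0.0695]
top clip_mouth [239.9 288.3] 0.63 [0.5242 0.0607 0.079 ]
top clip_pivot [241.  302.8] 0.59 [0.5202 0.0227 0.079 ]
```

Run:
```python
from h import *
np.set_printoptions(precision=3,suppress=True)
from scipy.spatial.transform import Rotation as R
s=get_state()
for k in("joint_positions","joint_velocities","tau","torque","wrist_force","tcp_pos"):print(k,np.array(s[k]))
print(R.from_rotvec(s["tool_rot"]).as_matrix())
```

```text
joint_positions [-0.161 -0.022  2.06   0.016  1.104  2.908]
joint_velocities [-0.001 -0.     0.001 -0.001  0.001  0.001]
tau [ -0.012 -31.447 -32.489  -0.006  -0.05   -0.   ]
torque [ 0.116 -0.048  0.017]
wrist_force [ 0.492 -0.651 -0.518]
tcp_pos [ 0.521 -0.026  0.094]
[[ 0.066 -0.998  0.002]
 [-0.998 -0.066  0.014]
 [-0.014 -0.003 -1.   ]]
```

Joint 6 sits at its range end (2.908), which stopped the slide. I'll ease the yaw a few degrees, well within the 0.2 rad allowed.

{"name": "drive_tool", "arguments": {"plan": [[[3,0,0],[0,0,1.5],8],[[4,0,0],[0,0,2.5],8],[[4,0,0],[0,0,2.5],8],[[4,0,0],[0,0,2.5],8]]}}

```text
time: 11.52
tcp_pos: [0.5248, -0.0261, 0.0945]
tool_rot: [-2.33, 2.089, 0.013]
wrist_force: [-0.2, 0.0, -0.4]
width: 0.157
gripper_force: 17.0
```

```bash
cat > st.py <<'E'
from h import *
np.set_printoptions(precision=4,suppress=True)
from scipy.spatial.transform import Rotation as R
s=get_state();M=R.from_rotvec(s["tool_rot"]).as_matrix();p=np.array(s["tcp_pos"])
x=-M[:,0] if M[1,0]<0 else M[:,0]
print(p,"q6",s["joint_positions"][5],"axis",x,"tilt",M[2,2],"mouth",p+.080*x+.0155*M[:,2],s["wrist_force"],s["gripper_force"],s["time"])
E
python3 st.py
```

```text
[ 0.5248 -0.0261  0.0945] q6 2.8658773737440897 axis [-0.1089  0.994   0.0142] tilt -0.9998943445001186 mouth [0.5161 0.0536 0.0801] [-0.1718  0.0033 -0.4015] 16.955251693725586 11.5167
```

{"name": "drive_tool", "arguments": {"plan": [[[2,3,0],[0,0,0],8],[[3,7,0],[0,0,0],8],[[3,10,0],[0,0,0],8],[[3,11,0],[0,0,0],8],[[3,11,0],[0,0,0],8],[[3,11,0],[0,0,0],8],[[3,11,0],[0,0,0],8]]}}

```text
time: 12.1
tcp_pos: [0.5278, -0.0151, 0.0945]
tool_rot: [-2.331, 2.089, 0.013]
wrist_force: [-0.8, 0.9, 0.4]
width: 0.161
gripper_force: 17.0
```

```bash
python3 st.py
python3 - <<'E'
from h import *
np.set_printoptions(precision=4,suppress=True)
t=shot("top","top7")
H,S,V=cv2.split(cv2.cvtColor(t,cv2.COLOR_RGB2HSV));m=((H>=7)&(H<=22)&(S>160)&(V>110)).astype("uint8")
n,l,q,cc=cv2.connectedComponentsWithStats(m)
for i in range(1,n):
    x,y,w,h,a=q[i]
    if 215<y<260 and 270<x<370: print(q[i],atz("top",cc[i][::-1],.092))
e=proj("top",[.519,.127,.127]);print("board left part rows, before/after")
b=cv2.imread("pics/top3.png")[:,:,::-1]
r=slice(225,260);c=slice(225,270);print(cv2.phaseCorrelate(b[r,c].mean(2).astype("float32"),t[r,c].mean(2).astype("float32")))
E
```

```text
[ 0.5278 -0.0151  0.0945] q6 2.887148488114059 axis [-0.1093  0.9939  0.0141] tilt -0.9998948995925142 mouth [0.5191 0.0646 0.0801] [-0.7941  0.8756  0.372 ] 16.955301761627197 12.1
[296 235   3   2   5] [0.5326 0.0375 0.092 ]
[300 236   7   7  22] [0.5235 0.0226 0.092 ]
board left part rows, before/after
((0.5129115764241767, 0.017570685350225546), 0.9992314918541614)
```

Run:
```python
from h import *
s=shot("side","side7")
H,S,V=cv2.split(cv2.cvtColor(s,cv2.COLOR_RGB2HSV));m=((H>=5)&(H<=22)&(S>160)&(V>90))
for n,P in dict(fronttip_in=[.5055,.070,.080],fronttip_out=[.5015,.070,.080],fronttip_top=[.5035,.070,.093],fronttip_bot=[.5035,.070,.067],edge_front=[.517,.048,.067],edge_bot=[.519,.048,.012],reartip=[.5325,.07,.067]).items(): print(n,proj("side",P).round(1))
for r in range(203,236,2): print(r,''.join('O' if m[r,c] else ('b' if 8<=H[r,c]<=22 and 50<S[r,c] and V[r,c]>50 else ('W' if V[r,c]>150 else '.')) for c in range(280,335)))
```

```text
fronttip_in [208.  295.3]
fronttip_out [208.2 293.5]
fronttip_top [203.3 294.3]
fronttip_bot [212.9 294.5]
edge_front [217.8 302.4]
edge_bot [237.3 303.4]
reartip [211.3 307.1]
203 ........WWW.Obb......b....................bb...........
205 ..........WOOOOOOb...bbb..................bb...........
207 ..WWWWW....bb.........bb...............................
209 .......................b...............................
211 ...........bbOOOOOOOOO.................................
213 ....WW.....bOOOOOOOOOOOO...............................
215 .............bOOOOOOOOOO.......bb......................
217 ................OOOOOOOOb......OOb.....................
219 .................bOOOOOOb......bObb....................
221 WWW..............bbbbOOOO......bOOOb...................
223 WWW...............bbbbbOO......bOOOOO..................
225 WW................bbbbbbb......OOOOOOO.................
227 ..............WWWWW.bbbbWW.....OOOOOOOO................
229 ..WWWWWWWWWWWWWWWWWWbbbbWWW....bOOOOOOOb...............
231 WWWWWWWWWWWWWWWWWWWWWbbbWWW....bOOOOOOOb...............
233 WWWWWWWWWWWWWWWWWWWWWWbbWWWW...bObbOOOO................
235 WWWWWWWWWWWWWWWWWWWWWWWbWWWWW..OOWWWOOOb...............
```

```bash
python3 -c "
from station import *
print(sign_off())"
```

```text
the job is handed in; nothing more can be done
None
```

The lever is locked to the back and the clip is held wide open around the board's right edge, about 17 mm in and 10 mm above mid-height. By my measurements it touches neither face. I handed the job in at about 12 s and got no verdict back.

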